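# Set the archive punch and lock its selector

## Task

On the heavy paper punch, turn the selector knob until its pointer stands over the long middle mark, then pull the knob fully out (up) so that it locks at that mark, and let go. The lock notch lies somewhere under the wide mark, off to one side of its middle, and has to be felt for with gentle pulls: if the knob does not rise, do not heave on it, ease it back in and turn it slightly further. Leave everything else on the table where it is.

Things in the scene. Friction and masses are not known exactly. Their poses are not given: they have to be found in the camera images.
- punch: Heavy paper punch, fixed. Origin on the table under the knob's axis, z up. Dark base plate 280 x 340, 12 thick; grey knob housing 150 x 180 centred on the knob, flat top 60 above the table; the punch head, a beam 60 x 300 with a press bar behind, stands 120 to 202 from the knob axis on the punch's +x side, top at 138.
- knob: Black selector knob, upright axis. Origin on the axis at table level while pushed in; its +x axis points to the pointer nose. Round skirt 48 dia, 65 to 73 above the table; on it the bar grip, 46 long (along knob x), 16 wide (along knob y), 71 to 103 above the table: pinch it across the 16 mm, from above. Heights while pushed in (12 higher when out).
- knob_grip (a point): On the knob's axis, in the bar grip, 11 below its top, where to pinch (92 above the table while pushed in).
- pointer (a point): Tip of the small steel pointer nose on the knob's skirt, 38 from the knob axis. The bar grip lies in line with it.
- scale: Fixed aluminium scale plate round the knob, 124 dia, 3 thick, lying on the deck, concentric with the knob. Its +x axis points from the knob's axis to the middle of the long mark. Three dark marks, each about 40 degrees wide: the long one (radius 40 to 60) in the middle, a short one (radius 52 to 60) 57 degrees to either side. Under the plate is the knob's catch (see pull).
- mark (a point): Middle of the long mark, taken at radius 38 from the knob's axis (just inside the mark's inner end, where the pointer tip passes). The long mark's one notch lies 0.1 to 0.3 rad to one side of this (which side is not known); the knob comes out if turned within about 0.04 rad of the notch's middle.
- turn (a joint): Turn of the knob, rad, counter-clockwise from above positive, 0 with the pointer along the punch's +x axis; range -1.4 to 1.5; it stays where it is left (friction about 0.06 N m). It starts counter-clockwise of the long mark, 0.5 to 1.4 rad away.
- pull (a joint): How far the knob is pulled out along its upright axis, m: 0 pushed in, 0.012 fully out and locked. Moves against about 3 N of friction, stays where left. Comes out only over a hidden notch of the catch (one per mark); elsewhere it stops springily after 2 to 4 mm, and more than 20 N on the catch (pull less friction) damages it. While out it cannot turn.
- note_pad: Bystander: pad of sticky notes, 76 x 76 x 20 high, beside the punch. Origin: centre of its underside.
- desk_stamp: Bystander: wooden hand stamp, 38 dia, 74 high, beside the punch. Origin: centre of its underside.
- stapler: Bystander: desk stapler 150 x 36 x 50. Origin: centre of its underside.
- pen_cup: Bystander: steel pen cup 76 dia, 95 high. Origin: centre of its underside.
- card_box: Bystander: open card box 110 x 160 x 70 high. Origin: centre of its underside.
- tape_roll: Bystander: roll of tape lying flat, 70 dia, 25 high. Origin: centre of its underside.

How it is judged:
On the way, in this order (a step that is already met when the one before it is completed fails the run):
1. the knob, still pushed in, is turned to the long mark (horizontal distance between pointer and mark below 0.0145 m and value of joint pull below 0.004 m), for 0.1 s.
2. the knob is pulled out there (horizontal distance between pointer and mark below 0.0145 m and value of joint pull above 0.0095 m), for 0.2 s.
At the end, for the whole second after the job is handed in: The knob is out by at least 9.5 mm of its 12 mm, at rest, with the pointer tip within 14.5 mm (horizontally) of the mark point, that is over the long mark, and has been let go (all of step 2 and velocity of joint turn between -0.05 and 0.05 rad/s); the robot touches nothing.
It fails at once if the blocked knob is heaved on: more than 20 N between the knob and the catch under the scale (contact force between knob and scale above 20 N).
It fails at once if a bystander is moved more than 20 mm (distance of any of note_pad, desk_stamp, stapler, pen_cup, card_box, tape_roll from where it was at the start of the episode above 0.02 m).
It also fails if it takes over 67 s, if anything falls off the work surface, if the arm or the gripper's body presses on something with over 40 N, if the wrist force passes 120 N, or if a joint passes its speed limit or range.

## Robot

A 6-joint arm with a two-finger parallel gripper is mounted at the origin on the work surface. World frame = base frame: x ahead of the robot, y to its left, z up, the work surface at z = 0. Lengths are in m, angles in rad, forces in N, time in s.
With the tool pointing down it reaches from about 0.35 to 0.85 m from the base axis. Payload 8.1 kg.
Tool frame: the origin (TCP) lies midway between the tips of the shut fingers; the grasp point (between the pads) lies arm.grip_depth behind it (arm.grip_depth is the distance from the TCP to the grasp point, in m); z points along the fingers, y is the line along which they close (so a half turn about z gives the same grasp; the last joint's range is limited). The gripper opens to 93 mm and grips with 3 to 60 N. Pads are 15 mm wide; open, the fingers measure 128 mm over their backs; the gripper's body (75 mm by 188 mm) begins 65 mm behind the grasp point.
Start: joints at [-1.281, 0.13, 1.488, -0, 1.523, -0.085], TCP at [0.22, -0.558, 0.197] pointing down, gripper open.
Joint ranges: [-2.96, 2.96], [-0.89, 2.26], [0.02, 2.5], [-1.34, 4.48], [0, 2.73], [-2.66, 2.66]. Speed limits (rad/s): [2.39, 2.39, 2.79, 3.14, 3.14, 3.14].

## Interface

Orientations are given as a 3x3 rotation matrix whose columns are the frame's x, y, z axes.
In Python, from plant import arm gives the robot as it stands.
- The arm moves only by the shell command python3 -m pendant 'ROWS' [FORCE]. ROWS is text: rows parted by semicolons, each of 7 numbers parted by spaces: the shift along the world's x, y, z in m, then the turn, a rotation vector about the world's x, y, z in rad, then the finger opening in m, from 0 to 0.093. In form: tx ty tz ax ay az claw; .... A call has 1 to 10 rows; each row is the pose to reach, as a shift and turn from the pose commanded when the call began; what a row does not reach only later rows make up. A row lasts 1/10 s, in which the tool goes at most 50 mm and 8.59 degrees, less where a joint would pass 70% of its speed; a pose out of reach is approached as far as the arm can. A call with a gripper value outside its range is refused whole. The fingers move at their own pace and stop on an object; FORCE is the grip in N (left out, the last holds). Time passes only in rows, so rows that repeat a pose let the fingers close. It gives the time, the measured TCP pose, the force, the opening and the grip force at its end, in the units of the state.
- arm.observe(): the state, without advancing time (a new reading comes with each control period).
- arm.camera(name): name is "scene" or "top"; returns a dict with "frame" (480x640x3 uint8, red, green, blue), "fx", "fy", "cx", "cy" (pixels), "k1" (the pictures are not rectified: a ray, as slopes to the right and down, at radius r is drawn at 1 + k1 r^2 times it, then the intrinsics apply), "extrinsics" (4x4, takes a point from world to camera coordinates). Camera axes: x right, y up, looking along -z (the intrinsics and any distortion apply to the point x, -y, -z); pixel columns grow to the right and rows downward; lengths in m; the calibration is good to about 2 mm. A picture is of the moment at which its call begins. There is no depth.
- arm.job_done(): hands the job in; it is judged then, once.
The state is a dict: "t": time; "joints": joint angles; "dq": joint speeds; "tau": joint torques, N m; "ee_pos": TCP position; "orientation": TCP orientation; "force": force on the tool from outside, world axes, zero at the start; "wrist_torque": the same for the moment, N m; "finger_gap": opening from 0.0 (shut) to 1.0 (fully open); "grasp_force": force on a finger pad.
Only numpy, scipy, OpenCV 4.12 (cv2) and the standard library are available. Lean on these libraries where they do the work, as an engineer would, in place of code of your own. Each camera call takes 0.05 s, during which the arm holds its last target. There are 200 camera calls.

## Working session

There is one attempt and no reset: what is moved stays moved. The work goes in short steps, Python scripts to look and compute and a shell command to move; the robot and the scene stay as the last step left them, time stands still between calls to the robot, and variables do not carry over. Pictures are saved under pics/ and viewed, at most 10 in all, crops included, and the job is handed in when it is done.

```bash
mkdir -p pics; ls
cat > h.py <<'E'
import numpy as np, cv2
from plant import arm
def ray(c,u,v):
    K=np.array([[c["fx"],0,c["cx"]],[0,c["fy"],c["cy"]],[0,0,1]],float)
    p=np.array([(u-c["cx"])/c["fx"],(v-c["cy"])/c["fy"]]); q=p.copy()
    for _ in range(20): q=p/(1+c["k1"]*(q@q))
    E=np.array(c["extrinsics"]); R=E[:3,:3]
    return -R.T@E[:3,3], R.T@np.array([q[0],-q[1],-1])
def onz(c,u,v,z):
    o,d=ray(c,u,v); return o+d*(z-o[2])/d[2]
def pix(c,P):
    E=np.array(c["extrinsics"]); X=E[:3,:3]@np.array(P)+E[:3,3]
    q=np.array([X[0],-X[1]])/-X[2]; q=q*(1+c["k1"]*(q@q))
    return q[0]*c["fx"]+c["cx"], q[1]*c["fy"]+c["cy"]
def save(n,im): cv2.imwrite(f"pics/{n}.png",im[:,:,::-1])
E
python3 - <<'E'
from h import *
for n in("scene","top"):
    c=arm.camera(n); save(n+"0",c["frame"]); np.save(n+"0.npy",c,allow_pickle=True)
    print(n,ray(c,320,240),c["fx"],c["k1"])
s=arm.observe();print(s["t"],s["force"],s["finger_gap"],arm.grip_depth,s["orientation"])
E
```

```text
pics
scene (array([ 1.0527558 , -0.23477179,  0.93969289]), array([-0.49486662,  0.27782856, -0.82341443])) 454.27136954752154 0.009327964328942588
top (array([0.31486301, 0.03292291, 1.38367061]), array([ 0.15763487, -0.03667788, -0.98722569])) 507.89594113950716 -0.13021631168401387
0.1 [-0.16486838 -0.23365918  0.8308878 ] 0.9989039483073804 0.0188 [[ 9.30587549e-01  3.66069133e-01 -4.51483789e-04]
 [ 3.66069377e-01 -9.30586219e-01  1.58123586e-03]
 [ 1.58697047e-04 -1.63675279e-03 -9.99998648e-01]]
```

View pics/top0.png

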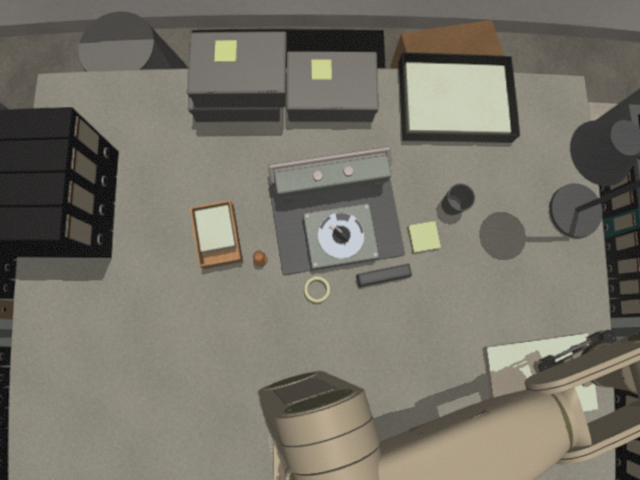

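View pics/scene0.png

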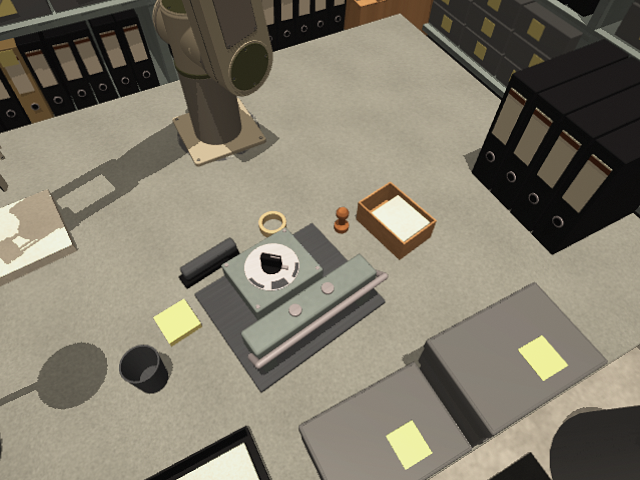

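The top view shows the punch's scale plate at about (341,236), with the knob at its centre; the scene view shows it at (270,266). Next I'll rectify the scale plane (z = 63 mm) from both views.

```bash
cat >> h.py <<'E'
def rect(c,ctr,z,half=0.08,N=400):
    g=np.linspace(-half,half,N); m=np.zeros((N,N,2),np.float32)
    for i in range(N):      # row: +x at top ; col: +y at left
        for j in range(N): m[i,j]=pix(c,[ctr[0]-g[i],ctr[1]-g[j],z])
    return cv2.remap(c["frame"],m,None,cv2.INTER_CUBIC)
E
python3 - <<'E'
from h import *
C={n:np.load(n+"0.npy",allow_pickle=True).item() for n in("scene","top")}
for n,(u,v) in(("scene",(271,266)),("top",(341,236))):
    c=C[n]; f=c["frame"]; hsv=cv2.cvtColor(f,cv2.COLOR_RGB2HSV)
    m=((hsv[...,2]>150)&(hsv[...,1]<40)).astype(np.uint8)*255
    w=np.zeros_like(m); cv2.circle(w,(u,v),40,255,-1); m&=w
    ys,xs=np.nonzero(m); h=cv2.convexHull(np.c_[xs,ys].astype(np.int32))
    P=np.array([onz(c,*p[0],.063)[:2] for p in h]).astype(np.float32)
    A=np.c_[2*P,np.ones(len(P))]; s=np.linalg.lstsq(A,(P**2).sum(1),rcond=None)[0]
    print(n,len(xs),s[:2],np.sqrt(s[2]+s[0]**2+s[1]**2))
    C[n+"c"]=s[:2]
ctr=(C["scenec"]+C["topc"])/2
a=[rect(C[n],C[n+"c"],.063) for n in("top","scene")]
save("rect0",np.hstack(a))
E
```

```text
scene 3462 [ 0.53223379 -0.06911604] 0.09716115038581516
top 1606 [ 0.53880725 -0.07338037] 0.1037468370841449
```

View pics/rect0.png

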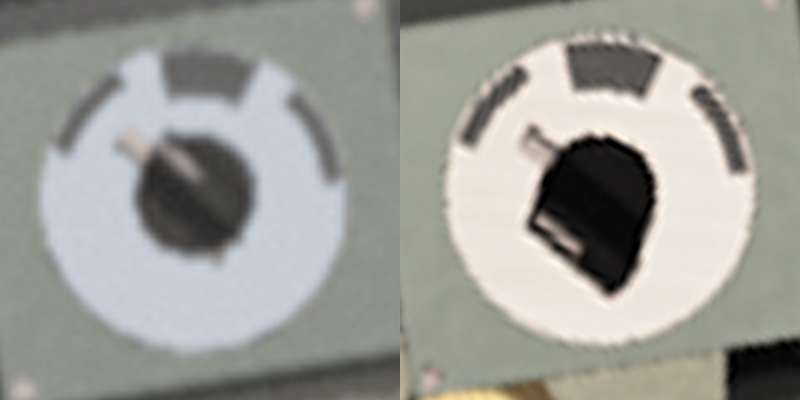

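The rectified views show three marks, with the long one at top centre (about (207,78) left and (614,68) right). The steel nose is at upper left, (125,140) and (532,138). Next I measure the angles and the knob centre.

```bash
cat >> h.py <<'E'
def angles(c,guess):
    im=rect(c,guess,.063); hsv=cv2.cvtColor(im,cv2.COLOR_RGB2HSV)
    lab=cv2.cvtColor(im,cv2.COLOR_RGB2GRAY)
    m=(lab>np.percentile(lab,95)*.80).astype(np.uint8)*255
    n,L,st,_=cv2.connectedComponentsWithStats(m); k=L[[200,200,330],[90,310,200]]; k=np.bincount(k[k>0]).argmax()
    cn=cv2.convexHull(cv2.findContours((L==k).astype(np.uint8),0,1)[0][0])
    (a,b),ax,_=cv2.fitEllipse(cn); s=.16/399
    ctr=np.array([guess[0]+(199.5-b)*s,guess[1]+(199.5-a)*s])
    th=np.arange(-2,2,.005)
    def prof(r0,r1,z): return np.array([np.mean([lab[int(round(b-r/s*np.cos(t))),int(round(a-r/s*np.sin(t)))] for r in np.arange(r0,r1,.001)]) for t in th])
    pm=prof(.044,.050,0); d=th[(pm<pm.max()*.7)]
    return ctr,np.array(ax)*s/2,(d.min(),d.max(),d.mean())
E
python3 - <<'E'
from h import *
for n,g in(("scene",(.536,-.0695)),("top",(.5393,-.0712))):
    c=np.load(n+"0.npy",allow_pickle=True).item()
    ctr,ax,a=angles(c,g); print(n,ctr,ax,a)
    # pointer nose: bluntly compare tip pixels from the rectified picture at z=.069
    im=rect(c,ctr,.069,.045,400); save("nose_"+n,im)
a=[cv2.imread(f"pics/nose_{n}.png") for n in("top","scene")]; cv2.imwrite("pics/nose.png",np.hstack(a))
E
```

```text
scene [ 0.53627376 -0.06912291] [0.0620643  0.06226197] (np.float64(-0.45000000000003304), np.float64(0.25499999999995193), np.float64(-0.09750000000004055))
top [ 0.54006858 -0.07092038] [0.06205372 0.06249467] (np.float64(-0.44500000000003315), np.float64(0.24499999999995214), np.float64(-0.1000000000000405))
```

View pics/nose.png

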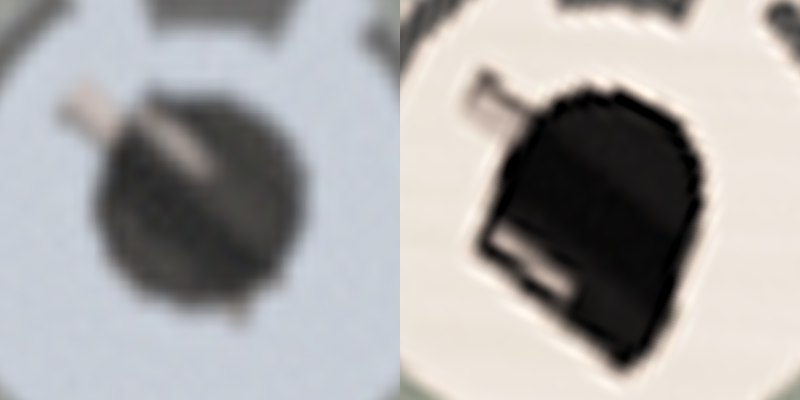

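Results so far:
- Knob axis is near (0.538, -0.070), and the radius of 62 mm matches the scale plate.
- The long mark's middle is at -0.10 rad.
- The pointer is at about +0.88 rad, so it must turn about -0.98 rad.
- The grasp yaw is 0.88, a turn of +0.505 from now.

I'll move above the knob.

```bash
python3 -m pendant '0.318 0.488 0 0 0 0.505 0.06; 0.318 0.488 0 0 0 0.505 0.06; 0.318 0.488 0 0 0 0.505 0.06; 0.318 0.488 0 0 0 0.505 0.06; 0.318 0.488 0 0 0 0.505 0.06; 0.318 0.488 0 0 0 0.505 0.06; 0.318 0.488 0 0 0 0.505 0.06; 0.318 0.488 0 0 0 0.505 0.06; 0.318 0.488 0 0 0 0.505 0.06; 0.318 0.488 0 0 0 0.505 0.06' 15
```

```text
t: 1.1
ee_pos: [0.4932, -0.1374, 0.1969]
orientation: [[0.637, 0.771, -0.0], [0.771, -0.637, -0.0], [-0.0, -0.0, -1.0]]
force: [-0.2, -0.3, -0.1]
finger_gap: 0.645
grasp_force: 0.0
```

```bash
python3 -m pendant '0.03 0.045 0 0 0 0 0.06; 0.03 0.045 0 0 0 0 0.06; 0.03 0.045 0 0 0 0 0.06; 0.03 0.045 0 0 0 0 0.06'
```

```text
t: 1.5
ee_pos: [0.522, -0.0951, 0.1967]
orientation: [[0.637, 0.77, -0.001], [0.77, -0.637, -0.0], [-0.001, -0.001, -1.0]]
force: [-0.1, -0.7, -0.2]
finger_gap: 0.646
grasp_force: 0.0
```

```bash
python3 -m pendant '0.016 0.025 0 0 0 0 0.06; 0.016 0.025 -0.03 0 0 0 0.06; 0.016 0.025 -0.06 0 0 0 0.06; 0.016 0.025 -0.075 0 0 0 0.06; 0.016 0.025 -0.075 0 0 0 0.06; 0.016 0.025 -0.075 0 0 0 0.06'
python3 - <<'E'
from h import *
s=arm.observe(); print(s["ee_pos"],s["force"])
I=[]
for n in("scene","top"):
    c=arm.camera(n); u,v=map(int,pix(c,[.538,-.07,.1])); 
    I.append(cv2.resize(c["frame"][v-50:v+50,u-50:u+50],(400,400),interpolation=cv2.INTER_CUBIC))
save("above",np.hstack(I))
E
```

```text
t: 2.1
ee_pos: [0.5386, -0.0704, 0.1229]
orientation: [[0.638, 0.77, 0.0], [0.77, -0.638, -0.0], [0.0, 0.0, -1.0]]
force: [0.2, -0.0, 0.1]
finger_gap: 0.646
grasp_force: 0.0
[ 0.53864804 -0.07043036  0.12294971] [ 0.182333   -0.03876561  0.14078875]
```

View pics/above.png

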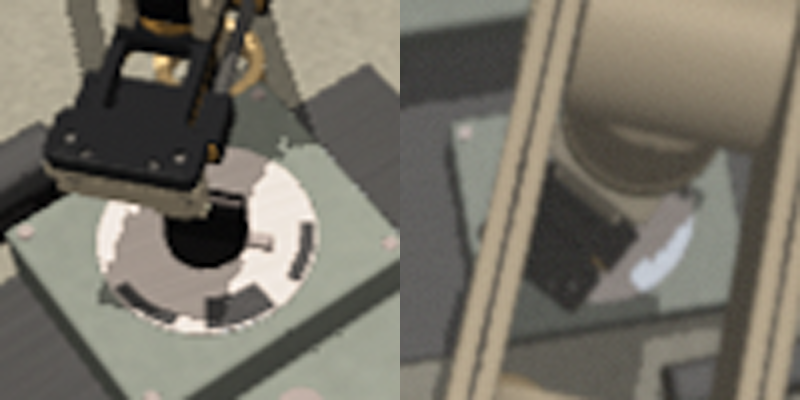

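The scene view shows the open gripper above the knob (about (205,235) in the crop), with its fingers to either side of the bar. I'll descend gently.

```bash
python3 -m pendant '0 0 -0.012 0 0 0 0.06; 0 0 -0.024 0 0 0 0.06; 0 0 -0.034 0 0 0 0.06; 0 0 -0.042 0 0 0 0.06; 0 0 -0.045 0 0 0 0.06; 0 0 -0.045 0 0 0 0.06' 15
python3 -m pendant '0 0 0 0 0 0 0; 0 0 0 0 0 0 0; 0 0 0 0 0 0 0; 0 0 0 0 0 0 0; 0 0 0 0 0 0 0; 0 0 0 0 0 0 0; 0 0 0 0 0 0 0; 0 0 0 0 0 0 0' 15
```

```text
t: 2.8
ee_pos: [0.5381, -0.0692, 0.0762]
orientation: [[0.637, 0.771, -0.001], [0.771, -0.637, 0.0], [-0.001, -0.001, -1.0]]
force: [-0.5, 0.1, 0.3]
finger_gap: 0.648
grasp_force: 0.0
t: 3.6
ee_pos: [0.5388, -0.0695, 0.0772]
orientation: [[0.637, 0.771, 0.0], [0.771, -0.637, -0.0], [0.0, 0.0, -1.0]]
force: [0.8, -1.1, 1.3]
finger_gap: 0.17
grasp_force: 15.0
```

```bash
python3 -m pendant '0 0 0 0 0 -0.1 0; 0 0 0 0 0 -0.2 0; 0 0 0 0 0 -0.3 0; 0 0 0 0 0 -0.4 0; 0 0 0 0 0 -0.5 0; 0 0 0 0 0 -0.6 0; 0 0 0 0 0 -0.69 0; 0 0 0 0 0 -0.69 0; 0 0 0 0 0 -0.69 0; 0 0 0 0 0 -0.69 0'
python3 - <<'E'
from h import *
s=arm.observe(); print(s["ee_pos"],s["force"],s["wrist_torque"])
I=[]
for n in("scene","top"):
    c=arm.camera(n); u,v=map(int,pix(c,[.538,-.07,.08])); 
    I.append(cv2.resize(c["frame"][v-40:v+40,u-40:u+40],(400,400),interpolation=cv2.INTER_CUBIC))
    if n=="scene": I.append(rect(c,(.5363,-.0691),.066))
save("turn1",np.hstack(I[:2]))
E
```

```text
t: 4.6
ee_pos: [0.5388, -0.0696, 0.0773]
orientation: [[0.982, 0.191, 0.0], [0.191, -0.982, -0.0], [0.0, 0.0, -1.0]]
force: [0.7, -1.3, 0.5]
finger_gap: 0.167
grasp_force: 15.0
[ 0.53881523 -0.06959963  0.07725558] [ 0.70107475 -1.25582732  0.52564171] [-0.26178521 -0.23906966 -0.08025938]
```

View pics/turn1.png

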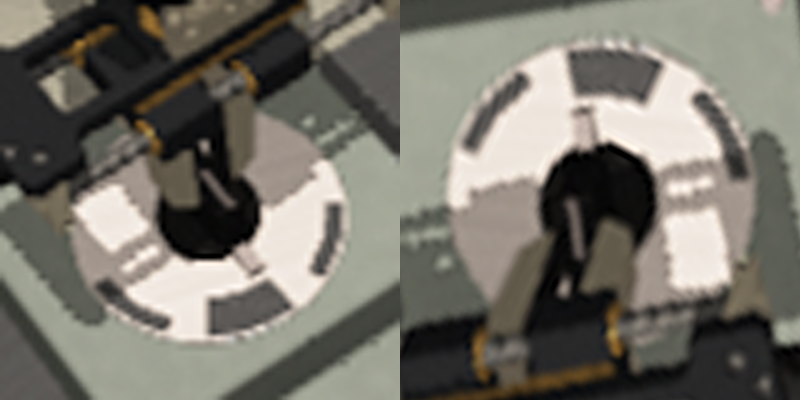

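The knob turned with the gripper: the nose is at (583,108), about +0.20 rad, under the left edge of the long mark. I'll pull gently here.

```bash
python3 -m pendant '0 0 0.001 0 0 0 0; 0 0 0.002 0 0 0 0; 0 0 0.003 0 0 0 0; 0 0 0.003 0 0 0 0'; python3 -m pendant '0 0 0.001 0 0 0 0; 0 0 0.001 0 0 0 0'
```

```text
t: 5.1
ee_pos: [0.5384, -0.0693, 0.0793]
orientation: [[0.982, 0.189, -0.001], [0.189, -0.982, 0.0], [-0.001, -0.0, -1.0]]
force: [5.0, -2.1, -8.7]
finger_gap: 0.168
grasp_force: 15.0
t: 5.3
ee_pos: [0.5382, -0.0692, 0.0796]
orientation: [[0.982, 0.189, -0.001], [0.189, -0.982, 0.001], [-0.001, -0.001, -1.0]]
force: [6.5, -2.1, -14.9]
finger_gap: 0.166
grasp_force: 14.9
```

Blocked: 15 N after about 2.3 mm. I'll ease it back in, turn a further -0.06, and try again.

```bash
python3 -m pendant '0 0 -0.002 0 0 0 0; 0 0 -0.004 0 0 0 0; 0 0 -0.004 0 0 -0.06 0; 0 0 -0.004 0 0 -0.06 0; 0 0 -0.003 0 0 -0.06 0; 0 0 -0.002 0 0 -0.06 0; 0 0 -0.001 0 0 -0.06 0; 0 0 -0.001 0 0 -0.06 0;  0 0 -0.001 0 0 -0.06 0'
```

```text
t: 6.2
ee_pos: [0.5384, -0.0693, 0.0794]
orientation: [[0.992, 0.13, -0.001], [0.13, -0.992, 0.0], [-0.001, -0.0, -1.0]]
force: [5.3, -1.9, -11.2]
finger_gap: 0.17
grasp_force: 14.9
```

```bash
python3 -m pendant '0 0 -0.002 0 0 0 0; 0 0 -0.003 0 0 0 0; 0 0 -0.003 0 0 -0.06 0; 0 0 -0.003 0 0 -0.06 0; 0 0 -0.002 0 0 -0.06 0; 0 0 -0.001 0 0 -0.06 0; 0 0 0 0 0 -0.06 0; 0 0 0 0 0 -0.06 0;  0 0 0 0 0 -0.06 0'
```

```text
t: 7.1
ee_pos: [0.5384, -0.0693, 0.0794]
orientation: [[0.998, 0.07, -0.001], [0.07, -0.998, 0.0], [-0.001, -0.0, -1.0]]
force: [4.5, -1.9, -11.6]
finger_gap: 0.167
grasp_force: 14.9
```

```bash
python3 -m pendant '0 0 -0.002 0 0 0 0; 0 0 -0.003 0 0 0 0; 0 0 -0.003 0 0 -0.06 0; 0 0 -0.003 0 0 -0.06 0; 0 0 -0.002 0 0 -0.06 0; 0 0 -0.001 0 0 -0.06 0; 0 0 0 0 0 -0.06 0; 0 0 0 0 0 -0.06 0;  0 0 0 0 0 -0.06 0'
```

```text
t: 8.0
ee_pos: [0.5384, -0.0694, 0.0794]
orientation: [[1.0, 0.01, -0.001], [0.01, -1.0, 0.0], [-0.001, -0.0, -1.0]]
force: [4.7, -2.1, -10.7]
finger_gap: 0.167
grasp_force: 14.9
```

```bash
python3 -m pendant '0 0 -0.002 0 0 0 0; 0 0 -0.003 0 0 0 0; 0 0 -0.003 0 0 -0.06 0; 0 0 -0.003 0 0 -0.06 0; 0 0 -0.002 0 0 -0.06 0; 0 0 -0.001 0 0 -0.06 0; 0 0 0 0 0 -0.06 0; 0 0 0 0 0 -0.06 0;  0 0 0 0 0 -0.06 0'
```

```text
t: 8.9
ee_pos: [0.5384, -0.0694, 0.0794]
orientation: [[0.999, -0.05, -0.001], [-0.05, -0.999, 0.0], [-0.001, -0.0, -1.0]]
force: [3.7, -1.8, -10.0]
finger_gap: 0.167
grasp_force: 14.9
```

Still blocked, so the notch is on the clockwise side. Next try is at yaw -0.18 (offset about -0.08).

```bash
python3 -m pendant '0 0 -0.002 0 0 0 0; 0 0 -0.003 0 0 0 0; 0 0 -0.003 0 0 -0.06 0; 0 0 -0.003 0 0 -0.13 0; 0 0 -0.003 0 0 -0.13 0; 0 0 -0.002 0 0 -0.13 0; 0 0 -0.001 0 0 -0.13 0; 0 0 0 0 0 -0.13 0; 0 0 0 0 0 -0.13 0;  0 0 0 0 0 -0.13 0'
```

```text
t: 9.9
ee_pos: [0.5384, -0.0694, 0.0794]
orientation: [[0.984, -0.179, -0.001], [-0.179, -0.984, 0.0], [-0.001, -0.0, -1.0]]
force: [5.8, -2.0, -9.8]
finger_gap: 0.166
grasp_force: 15.0
```

```bash
python3 -m pendant '0 0 -0.002 0 0 0 0; 0 0 -0.003 0 0 0 0; 0 0 -0.003 0 0 -0.06 0; 0 0 -0.003 0 0 -0.06 0; 0 0 -0.002 0 0 -0.06 0; 0 0 -0.001 0 0 -0.06 0; 0 0 0 0 0 -0.06 0; 0 0 0 0 0 -0.06 0;  0 0 0 0 0 -0.06 0'
```

```text
t: 10.8
ee_pos: [0.5384, -0.0694, 0.0796]
orientation: [[0.971, -0.238, -0.001], [-0.238, -0.971, 0.0], [-0.001, -0.0, -1.0]]
force: [4.3, -1.8, -9.8]
finger_gap: 0.168
grasp_force: 14.9
```

```bash
python3 -m pendant '0 0 -0.002 0 0 0 0; 0 0 -0.003 0 0 0 0; 0 0 -0.003 0 0 -0.06 0; 0 0 -0.003 0 0 -0.06 0; 0 0 -0.002 0 0 -0.06 0; 0 0 -0.001 0 0 -0.06 0; 0 0 0 0 0 -0.06 0; 0 0 0 0 0 -0.06 0;  0 0 0 0 0 -0.06 0'
```

```text
t: 11.7
ee_pos: [0.5386, -0.0694, 0.0801]
orientation: [[0.955, -0.295, -0.0], [-0.295, -0.955, 0.0], [-0.0, 0.0, -1.0]]
force: [1.1, -1.0, -2.4]
finger_gap: 0.171
grasp_force: 15.0
```

The force is only 2.4 N and the height is full, so the knob is free here. I'll pull on, carefully.

```bash
python3 -m pendant '0 0 0.001 0 0 0 0; 0 0 0.002 0 0 0 0; 0 0 0.002 0 0 0 0'
```

```text
t: 12.0
ee_pos: [0.5387, -0.0695, 0.0823]
orientation: [[0.955, -0.296, 0.0], [-0.296, -0.955, -0.0], [0.0, 0.0, -1.0]]
force: [1.0, -1.6, -3.2]
finger_gap: 0.168
grasp_force: 15.0
```

```bash
python3 -m pendant '0 0 0.001 0 0 0 0; 0 0 0.002 0 0 0 0; 0 0 0.003 0 0 0 0; 0 0 0.004 0 0 0 0; 0 0 0.005 0 0 0 0; 0 0 0.005 0 0 0 0'; python3 -m pendant '0 0 0.001 0 0 0 0; 0 0 0.001 0 0 0 0'
```

```text
t: 12.6
ee_pos: [0.5387, -0.0694, 0.0874]
orientation: [[0.955, -0.296, 0.0], [-0.296, -0.955, -0.0], [0.0, 0.0, -1.0]]
force: [0.8, -2.3, -2.4]
finger_gap: 0.164
grasp_force: 15.0
t: 12.8
ee_pos: [0.5387, -0.0695, 0.0883]
orientation: [[0.955, -0.296, 0.0], [-0.296, -0.955, -0.0], [0.0, -0.0, -1.0]]
force: [0.7, -1.3, -2.7]
finger_gap: 0.171
grasp_force: 15.0
```

```bash
python3 -m pendant '0 0 0.001 0 0 0 0; 0 0 0.001 0 0 0 0'; python3 -m pendant '0 0 0.001 0 0 0 0; 0 0 0.001 0 0 0 0'
```

```text
t: 13.0
ee_pos: [0.5387, -0.0695, 0.0893]
orientation: [[0.955, -0.296, 0.0], [-0.296, -0.955, -0.0], [0.0, 0.0, -1.0]]
force: [1.7, -2.0, -2.9]
finger_gap: 0.166
grasp_force: 15.0
t: 13.2
ee_pos: [0.5382, -0.0694, 0.0895]
orientation: [[0.955, -0.296, -0.001], [-0.296, -0.955, 0.0], [-0.001, 0.0, -1.0]]
force: [2.0, -2.0, -9.6]
finger_gap: 0.167
grasp_force: 15.0
```

The end stop is felt at about 12 mm. I'll ease the pull, open, back off straight up, and look.

```bash
python3 -m pendant '0 0 -0.0005 0 0 0 0; 0 0 -0.0005 0 0 0 0; 0 0 -0.0005 0 0 0 0.06; 0 0 -0.0005 0 0 0 0.06; 0 0 -0.0005 0 0 0 0.06; 0 0 -0.0005 0 0 0 0.06; 0 0 -0.0005 0 0 0 0.06; 0 0 -0.0005 0 0 0 0.06'
python3 -m pendant '0 0 0.01 0 0 0 0.06; 0 0 0.03 0 0 0 0.06; 0 0 0.06 0 0 0 0.06; 0 0 0.1 0 0 0 0.06; 0 0 0.14 0 0 0 0.06; -0.04 0 0.16 0 0 0 0.06; -0.08 0 0.16 0 0 0 0.06; -0.1 0 0.16 0 0 0 0.06; -0.1 0 0.16 0 0 0 0.06; -0.1 0 0.16 0 0 0 0.06'
python3 - <<'E'
from h import *
c=arm.camera("scene"); u,v=map(int,pix(c,[.538,-.07,.08]))
save("end",np.hstack([cv2.resize(c["frame"][v-40:v+40,u-40:u+40],(400,400),interpolation=cv2.INTER_CUBIC),rect(c,(.5363,-.0691),.078)]))
E
```

```text
t: 14.0
ee_pos: [0.5387, -0.0694, 0.0897]
orientation: [[0.955, -0.296, 0.0], [-0.296, -0.955, -0.0], [0.0, -0.0, -1.0]]
force: [0.3, -0.5, 0.3]
finger_gap: 0.622
grasp_force: 0.0
t: 15.0
ee_pos: [0.4391, -0.0695, 0.2505]
orientation: [[0.955, -0.296, 0.002], [-0.296, -0.955, -0.0], [0.002, -0.0, -1.0]]
force: [0.6, -0.4, -0.7]
finger_gap: 0.644
grasp_force: 0.0
```

View pics/end.png

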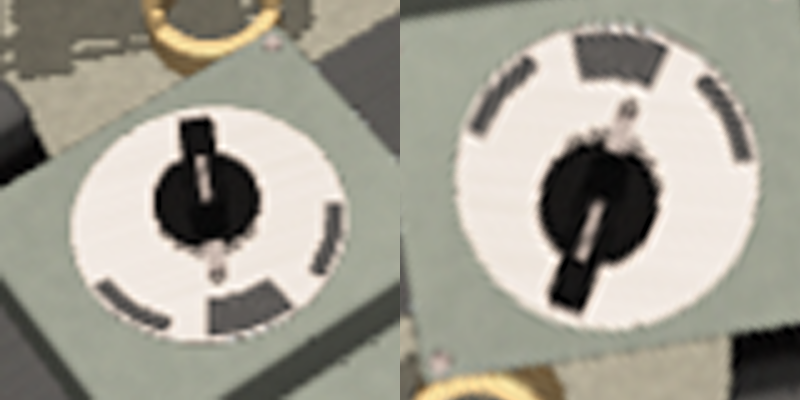

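The picture shows the knob raised. The nose is at (630,105) in the rectified view, about -0.3 rad, which is 0.2 rad clockwise of the long mark's middle and over the mark. The gripper is clear, so I'm handing in.

```bash
python3 -c "
from plant import arm
print(arm.job_done())"
```

```text
the job is handed in; nothing more can be done
None
```

The knob is turned to the long mark, pulled out to its end stop at about 12 mm and released, about 0.2 rad clockwise of the mark's middle; the job is handed in, though the hand-in returned no verdict.

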